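# Put the gear-drive kit back into its own inspection nests

## Task

The four parts of the gear-drive kit were put back in the wrong inspection nests: flange, spur gear, stepped shaft and brass bushing each stand in a nest made for another. Put every part upright into its own round blue nest, the one whose pocket fits it, fully home on the pocket floor; a nest takes only one part at a time, so use the free grey-green mat whenever a part must be parked. Lower the parts in, do not drop them, and leave the box of probe styli that lies among the nests where it is.

Things in the scene. Friction and masses are not known exactly. Their poses are not given: they have to be found in the camera images.
- flange_center (a point): Turned steel flange, loose, light grey: a disc 70 mm across and 9 mm thick with six dark small holes, and on it a central boss 32 mm across that rises to 31 mm above the underside. The point lies on its axis, 15.5 mm above the underside; z is its axis, up. Take it across the boss. About 0.25 kg. At the start it stands proud on the rim of the shaft's or of the bushing's nest (underside 18 mm above the table).
- gear_center (a point): Spur gear blank, loose, light grey steel: toothed disc 51 mm across and 12 mm thick, and on it a central hub 24 mm across that rises to 20 mm above the underside. The point lies on its axis, 10 mm above the underside; z is its axis, up. Take it across the hub. About 0.12 kg. At the start it stands proud on the rim of the shaft's or of the bushing's nest (underside 18 mm above the table).
- shaft_center (a point): Stepped steel shaft, loose, light grey, standing on its thick end: 34 mm across at the foot, getting thinner in steps upward, 87 mm tall. The point lies on its axis, 43.5 mm above the underside; z is its axis, up. About 0.3 kg. At the start it stands on the pocket floor of the flange's or of the gear's nest (underside 10 mm above the table).
- bushing_center (a point): Brass-coloured (yellow) flanged bushing, loose: body 24 mm across above a thin collar 31 mm across at the foot, 22 mm high, bore 13 mm right through. The point lies on its axis, 11 mm above the underside; z is its axis, up, collar down. Take it across the body. About 0.05 kg. At the start it stands on the pocket floor of the flange's or of the gear's nest (underside 10 mm above the table).
- nest_flange_seat (a point): Fixed dark blue disc, 104 mm across, 18 mm high, with a round pocket in its top; the point is the centre of the pocket floor. Nest of the flange: the widest pocket, 78 mm across, with a 4 mm chamfer at the mouth (86 mm); floor 10 mm above the table, 8 mm below the rim.
- nest_gear_seat (a point): Fixed dark blue disc, 104 mm across, 18 mm high, with a round pocket in its top; the point is the centre of the pocket floor. Nest of the gear: pocket 59 mm across, with a 4 mm chamfer at the mouth (67 mm); floor 10 mm above the table, 8 mm below the rim.
- nest_shaft_seat (a point): Fixed dark blue disc, 104 mm across, 18 mm high, with a round pocket in its top; the point is the centre of the pocket floor. Nest of the shaft: small deep pocket 40 mm across without a pin, plain broad rim without a brass ring, with a 1.5 mm chamfer at the mouth (43 mm); floor 6 mm above the table, 12 mm below the rim.
- nest_bushing_seat (a point): Fixed dark blue disc, 104 mm across, 18 mm high, with a round pocket in its top; the point is the centre of the pocket floor. Nest of the bushing, the one with a yellow brass ring (86 mm across, 5.5 mm wide) let into its rim: pocket 38 mm across with a 2 mm chamfer at the mouth (42 mm), and in its centre a bright pin, 8 mm thick, 7.5 mm tall, pointed, over which the bushing slips; floor 10 mm above the table, 8 mm below the rim.
- park_mat_top (a point): Fixed flat grey-green mat, 105 x 105 x 3 mm, empty at the start: the free spot. The point is the centre of its upper face, 3 mm above the table.
- stylus_box_center (a point): Flat closed box of fragile probe styli, loose bystander, to be left alone: black with a clear lid, 60 x 90 x 22 mm, lying flat on the table. The point is its centre, 11 mm above the table.
There are look-alikes about, which are no part of the job. There is more than one size of the part that bears bushing_center; the job needs the smaller.

How it is judged:
By the outcome, as a careful person would: the job done as asked, in the order asked, and still so for the second after the job is handed in, with the robot touching nothing.
It also fails if it takes over 115 s, if anything falls off the work surface, if the arm or the gripper's body presses on something with over 40 N, if the wrist force passes 120 N, or if a joint passes its speed limit or range.

## Robot

A 6-joint arm with a two-finger parallel gripper is mounted at the origin on a cart in front of the work surface, level with it; the furniture and walls round the work are solid. World frame = base frame: x ahead of the robot, y to its left, z up, the work surface at z = 0. Lengths are in m, angles in rad, forces in N, time in s.
With the tool pointing down it reaches from about 0.35 to 0.875 m from the base axis. Payload 15.5 kg.
Tool frame: the origin (TCP) lies between the finger pads; the fingertips stand 19 mm ahead of it and the grasp point (between the pads) is the TCP; z points along the fingers, x is the direction in which the jaws open and shut, and the axes are right-handed (so a half turn about z gives the same grasp; the last joint's range is limited). The gripper opens to 85 mm and grips with 20 to 120 N. Pads are 22 mm wide; open, the fingers measure 114 mm over their backs; the gripper's body (76 mm by 85 mm) begins 54 mm behind the grasp point. The pads swing forward as they close: fully open they stand 13 mm farther back than shut.
Start: joints at [0.657, 0.494, 1.345, -0, 1.302, -0.096], TCP at [0.456, 0.427, 0.25] pointing down, gripper open.
Joint ranges: [-2.91, 2.91], [-0.82, 2.16], [0.22, 2.67], [-1.22, 4.37], [0.12, 2.79], [-3.08, 3.08]. Speed limits (rad/s): [1.89, 1.89, 2.57, 3.01, 3.01, 3.01].

## Interface

Orientations are given as a rotation vector (axis times angle).
In Python, from rig import get_obs, camera, camera_model, r gives the robot as it stands.
- The arm moves only by the tool jog_arm, never from a script. Its argument "rows" is text: rows parted by semicolons, each of 6 numbers parted by spaces: the shift along the tool's x, y, z scaled (see below), then the turn, a rotation vector about the tool's x, y, z scaled (see below). In form: dx dy dz rx ry rz; .... A call has exactly 10 rows; each row is the pose to reach, as a shift and turn from the pose commanded when the call began, along the tool's axes at that moment; what a row does not reach only later rows make up. The controller multiplies each number of a shift by 25 cm and each number of a turn by 45 degrees. A row lasts 1/8 s, in which the tool goes at most 62.5 mm and 10.7 degrees, less where a joint would pass 70% of its speed; a pose out of reach is approached as far as the arm can. A call with a number of a shift or a turn outside -1 to 1 is refused whole. A call with a gripper value outside its range is refused whole. "jaw" is the finger opening in mm, from 0 to 85.4, set as the call begins (left out, the last holds). The fingers move at their own pace and stop on an object; "grip_force" is the grip in N (left out, the last holds). Time passes only in rows, so rows that repeat a pose let the fingers close, or fill a call up. It gives the time, the measured TCP pose, the force and the opening at its end, in the units of the state.
- get_obs(): the state, without advancing time (a new reading comes with each control period).
- camera(name): name is "scene" or "top"; returns the picture (480x640x3 uint8, red, green, blue); there is no depth.
- camera_model(name): a dict with "K" (3x3 intrinsics, pixels), "dist" ([k1, k2, p1, p2, k3] as OpenCV has them; the pictures are not rectified), "eye" and "attitude" of the camera in the world. Camera axes: x right, y down, z forward; pixel columns grow to the right and rows downward; lengths in m; the calibration is good to about 2 mm. A picture is of the moment at which its call begins. camera_model takes no time and is no camera call.
- r.job_done(): hands the job in, once; it reports no verdict.
The state is a dict: "time_s": time; "joint_positions": joint angles; "joint_velocities": joint speeds; "joint_efforts": joint torques, N m; "position": TCP position; "eef_rot": TCP orientation; "ft_force": force on the tool from outside, world axes, zero at the start; "torque": the same for the moment, N m; "width": finger opening in m.
Only numpy, scipy, OpenCV 4.12 (cv2) and the standard library are available. Lean on these libraries where they do the work, as an engineer would, in place of code of your own. Each camera call takes 0.05 s, during which the arm holds its last target. There are 200 camera calls.

## Working session

There is one attempt and no reset: what is moved stays moved. The work goes in short steps, Python scripts to look and compute and a tool call to move; the robot and the scene stay as the last step left them, time stands still between calls to the robot, and variables do not carry over. Pictures are saved under pics/ and viewed, about 12 in all and at most 16, crops included, and the job is handed in when it is done.

Besides the shell and the picture viewer there is one more tool, called by a JSON object that holds its "method" and its "body". jog_arm: Moves the arm, as the interface text tells. Shifts and turns lie within -1 to 1; 1 stands for 25 cm of shift or 45 degrees of turn. Its arguments: {"type":"object","properties":{"rows":{"type":"string"},"jaw":{"type":"number"},"grip_force":{"type":"number"}},"required":["rows"]}

```bash
mkdir -p pics; ls; python3 - <<'E'
from rig import get_obs,camera,camera_model
import cv2
for n in("scene","top"):
    cv2.imwrite(f"pics/{n}0.png",camera(n)[:,:,::-1]); print(camera_model(n))
print(get_obs())
E
```

```text
pics
{'K': array([[575.69112751,   0.        , 318.46891047],
       [  0.        , 575.69112751, 230.04631051],
       [  0.        ,   0.        ,   1.        ]]), 'dist': array([-0.00504388,  0.        ,  0.        ,  0.        ,  0.        ]), 'eye': array([ 0.03014903, -0.45908721,  0.65437817]), 'attitude': array([-2.14755606,  0.89306292, -0.4184737 ])}
{'K': array([[617.52804761,   0.        , 320.31778617],
       [  0.        , 617.52804761, 246.23739077],
       [  0.        ,   0.        ,   1.        ]]), 'dist': array([-0.08789534,  0.        ,  0.        ,  0.        ,  0.        ]), 'eye': array([0.45487691, 0.03721568, 1.31656176]), 'attitude': array([-2.18119502,  2.21247369, -0.10690308])}
{'time_s': 0.1, 'joint_positions': array([ 6.57489492e-01,  4.94105609e-01,  1.34605709e+00,  2.53019973e-05,
        1.30252177e+00, -9.55188338e-02]), 'joint_velocities': array([-0.00039544, -0.00324788, -0.00203023, -0.0013589 , -0.00101144,
        0.00085883]), 'joint_efforts': array([-1.12232057e-03, -8.83590817e+01, -3.84563005e+01, -3.36355815e-04,
        5.29275974e-03,  5.40365602e-05]), 'position': array([0.45578138, 0.42721132, 0.24977357]), 'eef_rot': array([ 2.92128551e+00,  1.15496219e+00, -1.65823986e-03]), 'ft_force': array([ 0.56856971,  0.61109004, -0.15600253]), 'torque': array([-0.01717201, -0.04431157,  0.00813662]), 'width': 0.08556982869366486}
```

View pics/scene0.png

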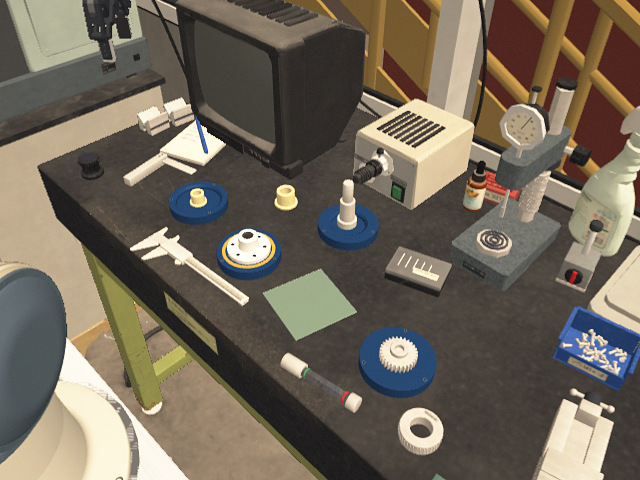

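View pics/top0.png

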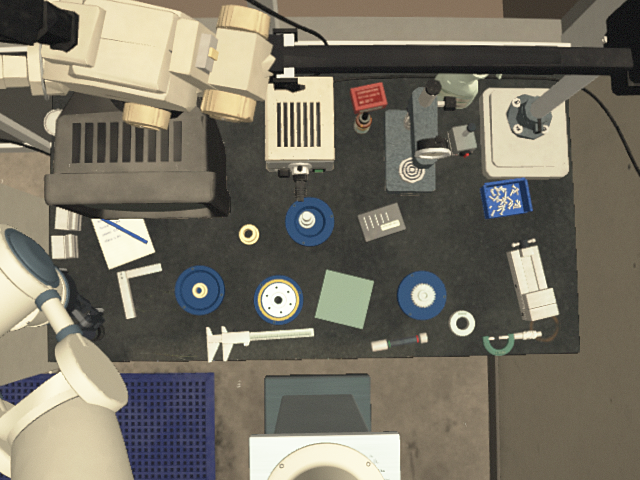

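```bash
cat > h.py <<'E'
import numpy as np,cv2
from rig import get_obs,camera,camera_model
from scipy.spatial.transform import Rotation as R
def ray(n,uv,z):
    m=camera_model(n); K,d=m["K"],m["dist"]
    p=cv2.undistortPoints(np.array(uv,float).reshape(-1,1,2),K,d)[:,0]
    v=np.c_[p,np.ones(len(p))]@R.from_rotvec(m["attitude"]).as_matrix().T
    e=np.array(m["eye"]); return e+v*((z-e[2])/v[:,2])[:,None]
def proj(n,P):
    m=camera_model(n); Rm=R.from_rotvec(m["attitude"]).as_matrix().T
    return cv2.projectPoints(np.array(P,float).reshape(-1,1,3),cv2.Rodrigues(Rm)[0],-Rm@np.array(m["eye"]),m["K"],m["dist"])[0][:,0]
def circ(P):
    A=np.c_[2*P[:,:2],np.ones(len(P))];s=np.linalg.lstsq(A,(P[:,:2]**2).sum(1),rcond=None)[0]
    return s[:2],np.sqrt(s[2]+s[0]**2+s[1]**2)
E
python3 - <<'E'
from h import *
print("tcp proj",proj("top",get_obs()["position"]),proj("scene",get_obs()["position"]))
for n in("top","scene"):
    im=cv2.imread(f"pics/{n}0.png");hsv=cv2.cvtColor(im,cv2.COLOR_BGR2HSV)
    m=cv2.inRange(hsv,(100,130,30),(125,255,170)); m=cv2.morphologyEx(m,cv2.MORPH_CLOSE,np.ones((3,3)))
    for c in cv2.findContours(m,cv2.RETR_EXTERNAL,cv2.CHAIN_APPROX_NONE)[0]:
        if cv2.contourArea(c)>500:
            h=cv2.convexHull(c)[:,0]
            # outline points in world at rim height
            P=ray(n,c[:,0],0.018); q,r=circ(P)
            print(n,c[:,0].mean(0),cv2.contourArea(c),"c",q.round(4),"r",r.round(4))
    g=cv2.inRange(hsv,(45,30,90),(80,120,220))
    for c in cv2.findContours(g,cv2.RETR_EXTERNAL,cv2.CHAIN_APPROX_NONE)[0]:
        if cv2.contourArea(c)>500:
            M=cv2.moments(c);uv=[[M['m10']/M['m00'],M['m01']/M['m00']]];print("mat",n,uv,ray(n,uv,.003).round(4))
im=cv2.imread("pics/top0.png")
a=[cv2.resize(im[y-32:y+32,x-38:x+38],None,fx=5,fy=5,interpolation=cv2.INTER_CUBIC) for x,y in((200,290),(310,221),(279,300),(421,295))]
cv2.imwrite("pics/c.png",np.vstack([np.hstack(a[:2]),np.hstack(a[2:])])[:600])
im=cv2.imread("pics/scene0.png")
a=[cv2.resize(im[y-38:y+38,x-50:x+50],None,fx=4,fy=4,interpolation=cv2.INTER_CUBIC) for x,y in((198,200),(348,215),(249,250),(398,360))]
cv2.imwrite("pics/d.png",np.vstack([np.hstack(a[:2]),np.hstack(a[2:])])[:600])
E
```

```text
tcp proj [[ 79.78164987 293.09002451]] [[116.90616586  46.14896172]]
top [420.70322581 295.2       ] 1700.5 c [ 0.4423 -0.2078] r 0.0492
top [198.55782313 289.95238095] 1796.5 c [0.4601 0.2579] r 0.0501
top [309.30405405 220.47297297] 1710.0 c [0.6005 0.0261] r 0.0494
top [506.025 197.7  ] 1559.0 c [ 0.6462 -0.3983] r 0.0504
mat top [[343.86156921539225, 298.8749910758906]] [[ 0.4365 -0.0452  0.003 ]]
scene [397.37788018 360.84792627] 4208.5 c [ 0.4391 -0.212 ] r 0.0539
scene [599.11439114 347.45387454] 4246.5 c [ 0.6526 -0.3922] r 0.0575
scene [249.20774648 253.98239437] 815.0 c [0.4353 0.089 ] r 0.0511
scene [347.25628141 226.40703518] 1708.5 c [0.5949 0.0186] r 0.0493
scene [198.42948718 202.21153846] 1933.0 c [0.4558 0.2506] r 0.0564
```

View pics/c.png

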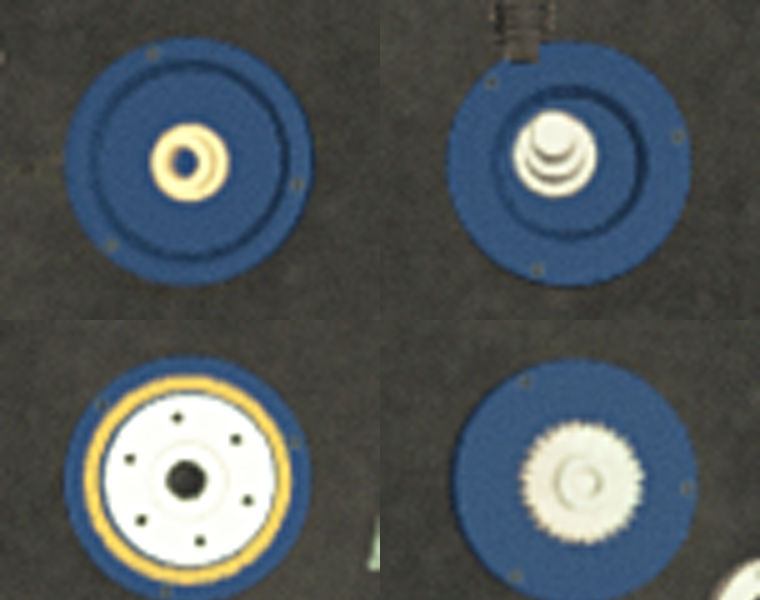

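View pics/d.png

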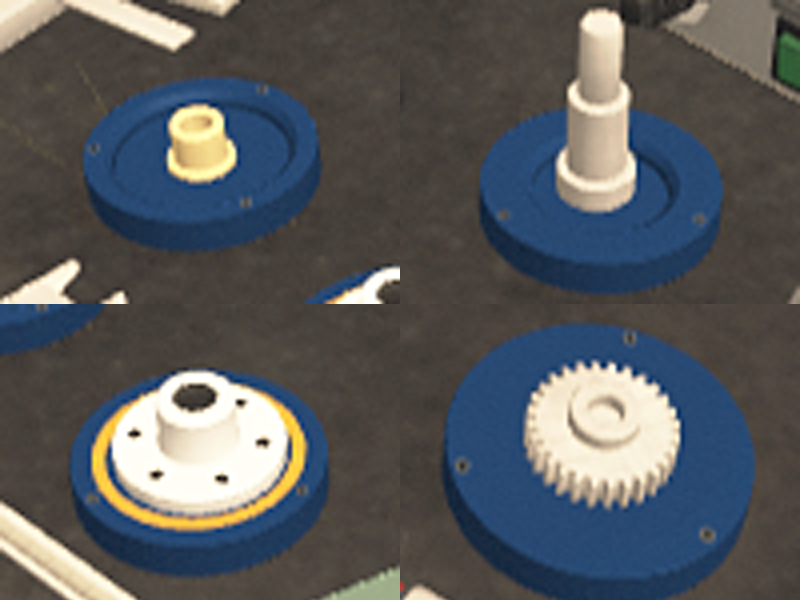

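```bash
cat > meas.py <<'E'
from h import *
def cen(m,uv,rad,hull=True,k=3):
    m=m.copy(); w=np.zeros_like(m); cv2.circle(w,tuple(int(v) for v in uv),rad,255,-1); m&=w
    if k: m=cv2.morphologyEx(m,cv2.MORPH_OPEN,np.ones((2,2)))
    pts=cv2.findNonZero(m)
    if pts is None: return None,0
    M=cv2.moments(cv2.drawContours(np.zeros_like(m),[cv2.convexHull(pts)],-1,255,-1),True)
    return (M['m10']/M['m00'],M['m01']/M['m00']),M['m00']
def blue(im): return cv2.inRange(cv2.cvtColor(im,cv2.COLOR_BGR2HSV),(100,110,15),(125,255,200))
def yel(im): return cv2.inRange(cv2.cvtColor(im,cv2.COLOR_BGR2HSV),(15,60,120),(32,255,255))
def white(im): return cv2.inRange(cv2.cvtColor(im,cv2.COLOR_BGR2HSV),(0,0,130),(179,75,255))
E
python3 - <<'E'
from meas import *
nests={'flange':(.46,.257),'bush':(.437,.09),'gear':(.6,.024),'shaft':(.441,-.21)}
for n in("top","scene"):
    im=cv2.imread(f"pics/{n}0.png")
    for k,(x,y) in nests.items():
        uv=proj(n,(x,y,.009))[0]; d=np.linalg.norm(ray(n,[uv,uv+[1,0]],.009)[1]-ray(n,[uv],.009)[0])
        c,a=cen(blue(im),uv,int(.063/d)); print(n,k,np.round(c,1),a,"mm/px",round(d*1000,2),ray(n,[c],.009)[0,:2].round(4))
    for k,f,z,(x,y),rad in(("flange",white,.0225,(.437,.09),.04),("gear",white,.024,(.441,-.21),.034),("bushtop",yel,.021,(.46,.257),.03),("shaft",white,.05,(.6,.03),.05)):
        uv=proj(n,(x,y,z))[0]; d=np.linalg.norm(ray(n,[uv,uv+[1,0]],z)[1]-ray(n,[uv],z)[0])
        c,a=cen(f(im),uv,int(rad/d)); print(n,k,np.round(c,1),a,ray(n,[c],z)[0,:2].round(4))
E
```

```text
top flange [200.4 290.9] 1954.0 mm/px 2.12 [0.4576 0.2578]
top bush [278.9 300.5] 1945.0 mm/px 2.11 [0.4352 0.0923]
top gear [310.2 222.4] 1890.0 mm/px 2.13 [0.5999 0.024 ]
top shaft [422.1 296. ] 1918.0 mm/px 2.15 [ 0.4398 -0.2116]
top flange [279.3 300.4] 991.0 [0.4356 0.091 ]
top gear [424.1 295.9] 487.0 [ 0.4401 -0.2129]
top bushtop [200.2 291.1] 181.0 [0.4573 0.2562]
top shaft [307.5 220.2] 243.0 [0.6001 0.03  ]
scene flange [199.2 203.6] 2080.0 mm/px 1.79 [0.4598 0.255 ]
scene bush [249.5 254.9] 2687.0 mm/px 1.62 [0.4373 0.0898]
scene gear [348.7 227.6] 2301.0 mm/px 1.71 [0.6017 0.0221]
scene shaft [398.  362.8] 4415.0 mm/px 1.35 [ 0.4426 -0.2126]
scene flange [249.4 248.1] 1249.0 [0.439  0.0905]
scene gear [399.  354.8] 1140.0 [ 0.4441 -0.2112]
scene bushtop [198.4 198.7] 270.0 [0.4594 0.2541]
scene shaft [348.1 207.3] 809.0 [0.6029 0.0272]
```

```bash
python3 - <<'E'
from h import *
# nozzle tip heights: two-view triangulation
def tri(a,b):
    A=np.zeros((3,3));v=np.zeros(3)
    for n,uv in(("top",a),("scene",b)):
        e=np.array(camera_model(n)["eye"]);d=ray(n,[uv],0)[0]-e;d/=np.linalg.norm(d);Q=np.eye(3)-np.outer(d,d);A+=Q;v+=Q@e
    return np.linalg.solve(A,v).round(3)
print("nozzle",tri((300,201),(357,176)),"shaft top",tri((549-380,0),(0,0)) if 0 else tri((306,216.5),(347.5,183)))
print(proj("top",(.6,.028,.097)),proj("scene",(.6,.028,.097)),proj("scene",(.6,.028,.01)))
for s in (.01,.097): print(ray("top",[(306,216.5)],s))
E
```

```text
nozzle [0.636 0.043 0.089] shaft top [0.603 0.032 0.098]
[[308.59871896 217.52606268]] [[347.75555208 185.22661782]] [[345.54223584 226.00092661]]
[[0.61261881 0.03284354 0.01      ]]
[[0.60211525 0.03313467 0.097     ]]
```

{"method": "jog_arm", "body": {"rows": "-0.2 0.2 0 0 0 -0.2; -0.4 0.4 0 0 0 -0.4; -0.6 0.6 0 0 0 -0.6; -0.8 0.8 0 0 0 -0.8; -0.87 0.93 0 0 0 -1; -0.87 0.93 0 0 0 -1; -0.87 0.93 0 0 0 -1; -0.87 0.93 0 0 0 -1; -0.87 0.93 0 0 0 -1; -0.87 0.93 0 0 0 -1"}}

```text
time_s: 1.35
position: [0.4562, 0.1097, 0.2502]
eef_rot: [-2.256, -2.186, 0.0]
ft_force: [0.3, 0.0, 0.4]
width: 0.0851
```

```bash
python3 - <<'E'
import cv2,numpy as np
a=cv2.resize(cv2.imread("pics/scene0.png")[130:230,310:430],None,fx=4,fy=4,interpolation=cv2.INTER_CUBIC)
b=cv2.resize(cv2.imread("pics/top0.png")[160:240,270:350],None,fx=4,fy=4,interpolation=cv2.INTER_CUBIC)
b=cv2.copyMakeBorder(b,0,80,0,0,cv2.BORDER_CONSTANT); cv2.imwrite("pics/e.png",np.hstack([a,b]))
E
```

```text
(no output)
```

View pics/e.png

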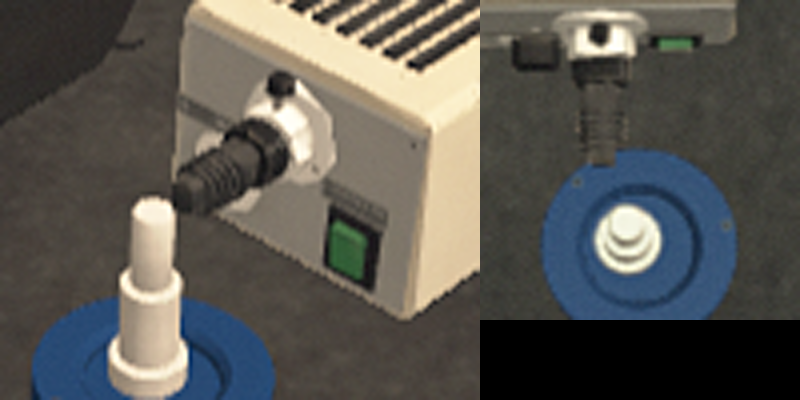

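{"method": "jog_arm", "body": {"rows": "-0.2 0 0 0 0 -0.04; -0.4 0 0 0 0 -0.04; -0.6 0 0.1 0 0 -0.04; -0.8 0 0.2 0 0 -0.04; -0.98 0 0.3 0 0 -0.04; -0.98 0 0.4 0 0 -0.04; -0.98 0 0.4 0 0 -0.04; -0.98 0 0.4 0 0 -0.04; -0.98 0 0.4 0 0 -0.04; -0.98 0 0.4 0 0 -0.04", "jaw": 42, "grip_force": 40}}

```text
time_s: 2.6
position: [0.4488, -0.1356, 0.151]
eef_rot: [2.221, 2.22, 0.001]
ft_force: [-0.2, -0.7, 0.6]
width: 0.042
```

{"method": "jog_arm", "body": {"rows": "-0.15 -0.03 0 0 0 0; -0.306 -0.051 0.05 0 0 0; -0.306 -0.051 0.15 0 0 0; -0.306 -0.051 0.25 0 0 0; -0.306 -0.051 0.32 0 0 0; -0.306 -0.051 0.36 0 0 0; -0.306 -0.051 0.38 0 0 0; -0.306 -0.051 0.395 0 0 0; -0.306 -0.051 0.4 0 0 0; -0.306 -0.051 0.4 0 0 0"}}

```text
time_s: 3.85
position: [0.4357, -0.2124, 0.0505]
eef_rot: [2.222, 2.22, 0.0]
ft_force: [0.2, -0.4, 0.5]
width: 0.0421
```

{"method": "jog_arm", "body": {"rows": "0 0 0 0 0 0; 0 0 0 0 0 0; 0 0 0 0 0 0; 0 0 0 0 0 0; 0 0 0 0 0 0; 0 0 -0.02 0 0 0; 0 0 -0.04 0 0 0; 0 0 -0.08 0 0 0; 0 0 -0.1 0 0 0; 0 0 -0.1 0 0 0", "jaw": 10}}

```text
time_s: 5.1
position: [0.4358, -0.2125, 0.0758]
eef_rot: [2.222, 2.22, 0.0]
ft_force: [0.8, -0.5, -1.1]
width: 0.0207
```

```bash
python3 - <<'E'
from h import *
im=camera("scene")[:,:,::-1];cv2.imwrite("pics/f.png",cv2.resize(im[230:430,280:500],None,fx=3,fy=3,interpolation=cv2.INTER_CUBIC))
E
```

```text
(no output)
```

View pics/f.png

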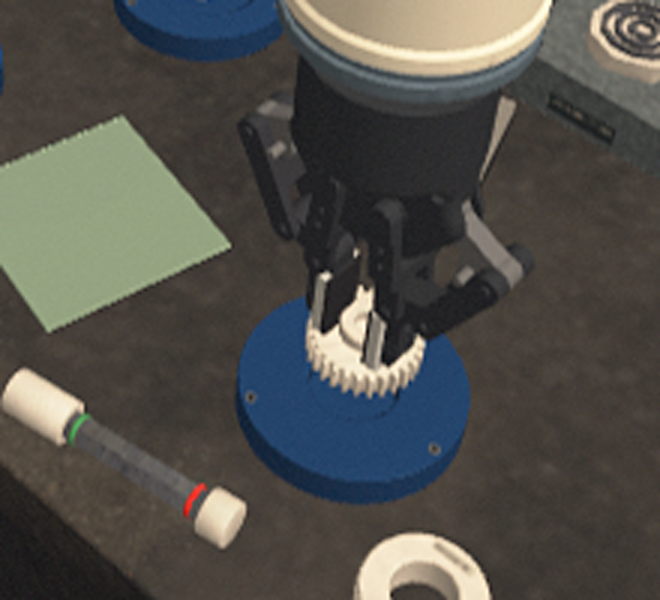

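{"method": "jog_arm", "body": {"rows": "0.15 0 0 0 0 0; 0.35 0 0 0 0 0; 0.55 -0.016 0 0 0 0; 0.666 -0.016 0.02 0 0 0; 0.666 -0.016 0.07 0 0 0; 0.666 -0.016 0.11 0 0 0; 0.666 -0.016 0.14 0 0 0; 0.666 -0.016 0.15 0 0 0; 0.666 -0.016 0.157 0 0 0; 0.666 -0.016 0.16 0 0 0"}}

```text
time_s: 6.4
position: [0.4318, -0.0462, 0.0356]
eef_rot: [2.222, 2.22, 0.0]
ft_force: [-4.6, -3.8, 20.3]
width: 0.0212
```

{"method": "jog_arm", "body": {"rows": "0 0 0 0 0 0; 0 0 0 0 0 0; 0 0 0 0 0 0; 0 0 -0.05 0 0 0; 0 0 -0.15 0 0 0; 0 0 -0.3 0 0 0; 0 0 -0.5 0 0 0; 0 0 -0.6 0 0 0; 0.3 0.4 -0.6 0 0 0; 0.3 0.6 -0.6 0 0 0", "jaw": 50}}

```text
time_s: 7.65
position: [0.541, 0.0148, 0.1871]
eef_rot: [2.222, 2.22, 0.001]
ft_force: [0.2, -1.0, 2.1]
width: 0.0502
```

```bash
python3 - <<'E'
from meas import *
for n in("top","scene"):
    im=np.ascontiguousarray(camera(n)[:,:,::-1]);cv2.imwrite(f"pics/{n}1.png",im)
    for k,f,z,(x,y),rad in(("gear",white,.009,(.4375,-.046),.034),("shaftnest",blue,.009,(.441,-.212),.063)):
        uv=proj(n,(x,y,z))[0]; d=np.linalg.norm(ray(n,[uv,uv+[1,0]],z)[1]-ray(n,[uv],z)[0])
        c,a=cen(f(im),uv,int(rad/d)); print(n,k,np.round(c,1),a,ray(n,[c],z)[0,:2].round(4))
    im[:]=im
a=cv2.imread("pics/top1.png")[150:350,150:480]; cv2.imwrite("pics/g.png",cv2.resize(a,None,fx=2.3,fy=2.3,interpolation=cv2.INTER_CUBIC))
E
```

```text
top gear [344.6 298.9] 781.0 [ 0.4366 -0.0464]
top shaftnest [422.1 296. ] 1918.0 [ 0.4399 -0.2116]
scene gear [309. 300.] 1537.0 [ 0.4371 -0.0474]
scene shaftnest [398.  362.8] 4415.0 [ 0.4426 -0.2126]
```

View pics/g.png

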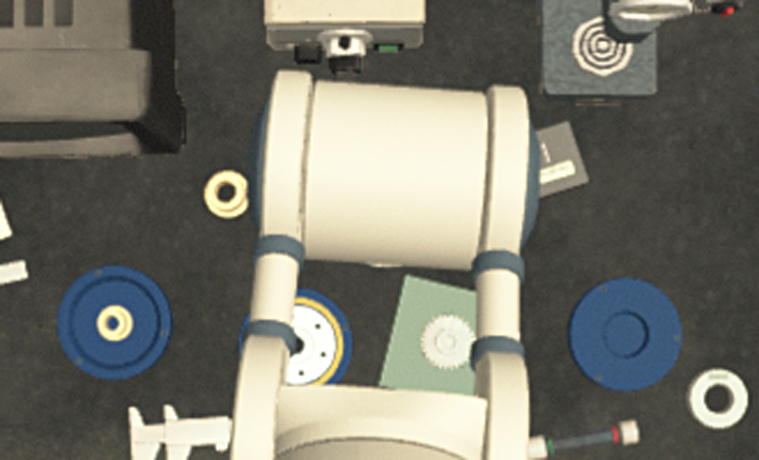

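{"method": "jog_arm", "body": {"rows": "0.03 0.12 0 0 0 0; 0.065 0.244 0 0 0 0; 0.065 0.244 0 0 0 0; 0.065 0.244 0.1 0 0 0; 0.065 0.244 0.2 0 0 0; 0.065 0.244 0.3 0 0 0; 0.065 0.244 0.4 0 0 0; 0.065 0.244 0.48 0 0 0; 0.065 0.244 0.525 0 0 0; 0.065 0.244 0.525 0 0 0", "jaw": 60}}

```text
time_s: 9.0
position: [0.6006, 0.0296, 0.054]
eef_rot: [-2.222, -2.22, 0.001]
ft_force: [1.2, -0.9, 0.2]
width: 0.0601
```

{"method": "jog_arm", "body": {"rows": "0 0 0 0 0 0; 0 0 0 0 0 0; 0 0 0 0 0 0; 0 0 0 0 0 0; 0 0 0 0 0 0; 0 0 0 0 0 0; 0 0 -0.02 0 0 0; 0 0 -0.06 0 0 0; 0 0 -0.12 0 0 0; 0 0 -0.12 0 0 0", "jaw": 10, "grip_force": 60}}

```text
time_s: 10.25
position: [0.6022, 0.0296, 0.0856]
eef_rot: [2.221, 2.219, 0.003]
ft_force: [0.3, -0.2, -3.2]
width: 0.0264
```

```bash
python3 - <<'E'
from h import *
im=camera("scene")[:,:,::-1];cv2.imwrite("pics/i.png",cv2.resize(im[130:280,250:450],None,fx=3.5,fy=3.5,interpolation=cv2.INTER_CUBIC))
E
```

```text
(no output)
```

View pics/i.png

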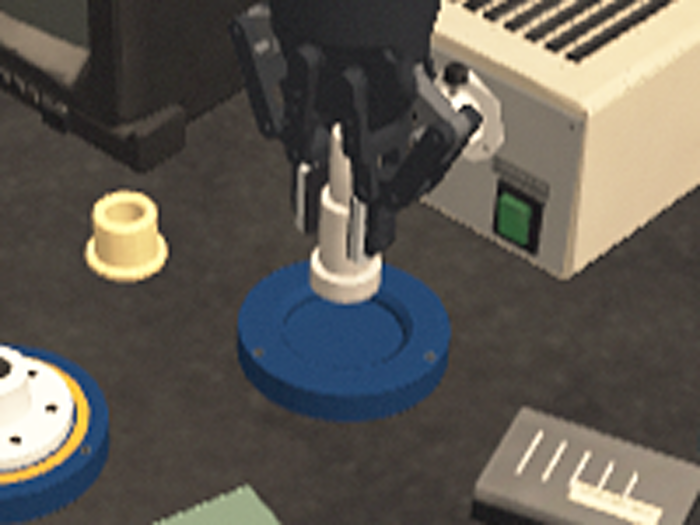

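```bash
python3 - <<'E'
from h import *
print(ray("scene",[(348.9,208.3)],.049), ray("scene",[(348.9,130+300/3.5)],.0416))
im=cv2.imread("pics/i.png");g=cv2.cvtColor(im,cv2.COLOR_BGR2GRAY)[255:310,290:400]
hs=cv2.cvtColor(im,cv2.COLOR_BGR2HSV)[:,:,1]
for y in(262,275,285,295,300,303,306): r=np.where((hs[y,290:400]<90)&(cv2.cvtColor(im,cv2.COLOR_BGR2GRAY)[y,290:400]>110))[0]; print(y,r.min()+290 if len(r) else None,r.max()+290 if len(r) else None)
E
```

```text
[[0.60289526 0.02521998 0.049     ]] [[0.59537733 0.0179307  0.0416    ]]
262 310 381
275 312 380
285 311 379
295 321 371
300 331 364
303 342 350
306 None None
```

{"method": "jog_arm", "body": {"rows": "0 -0.05 -0.06 0 0 0; -0.15 -0.2 -0.1 0 0 0; -0.35 -0.35 -0.1 0 0 0; -0.55 -0.5 -0.1 0 0 0; -0.75 -0.6 -0.1 0 0 0; -0.9 -0.65 -0.1 0 0 0; -0.967 -0.65 -0.06 0 0 0; -0.967 -0.65 0 0 0 0; -0.967 -0.65 0.038 0 0 0; -0.967 -0.65 0.038 0 0 0"}}

```text
time_s: 11.55
position: [0.4383, -0.2111, 0.074]
eef_rot: [-2.221, -2.22, 0.0]
ft_force: [0.1, -0.4, -3.8]
width: 0.0258
```

```bash
python3 - <<'E'
from h import *
im=camera("scene")[:,:,::-1];cv2.imwrite("pics/scene3.png",im);cv2.imwrite("pics/j.png",cv2.resize(im[290:430,320:480],None,fx=4,fy=4,interpolation=cv2.INTER_CUBIC))
E
```

```text
(no output)
```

View pics/j.png

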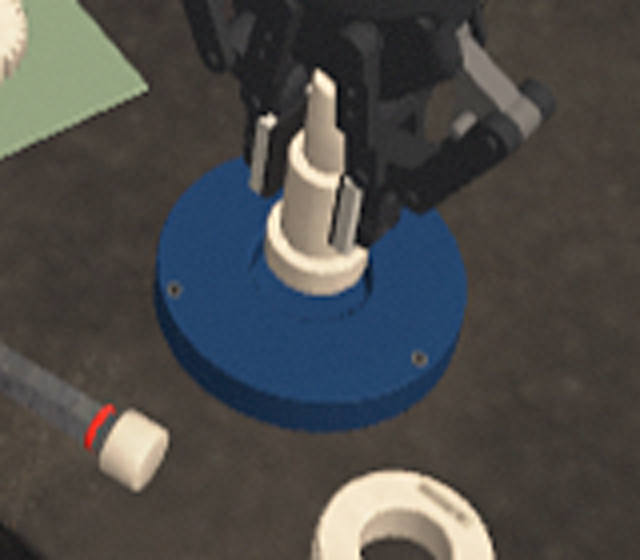

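```bash
python3 - <<'E'
from h import *
e=np.array(camera_model("scene")["eye"])
def fc(uv,z,r):
    p=ray("scene",[uv],z)[0]; d=p[:2]-e[:2]; return p[:2]+r*d/np.linalg.norm(d)
im=cv2.imread("pics/j.png");g=cv2.cvtColor(im,cv2.COLOR_BGR2GRAY)
print(g[280:330:3,317]);print(g[255:275:4,235:275:3])
print("foot",fc((320+317/4,290+295/4),.030,.017),"pocket",fc((320+310/4,290+319/4),.018,.0215))
E
```

```text
[161 166 169 173 156 101  52  62  62  63  65  63  60  61  63  63  64]
[[ 62  62  65  63  67  68  53  47  49  64  89 114 122 116]
 [ 61  62  62  64  67  64  47  48  58  68  83 113 128 122]
 [ 62  63  63  65  64  59  48  58  65  63  68 104 129 126]
 [ 63  61  64  66  61  54  58  64  65  61  60  84 113 127]
 [ 65  63  63  64  61  59  66  65  63  64  63  65  81 108]]
foot [ 0.44385323 -0.21405183] pocket [ 0.44627391 -0.21149638]
```

{"method": "jog_arm", "body": {"rows": "0.004 0 0.01 0 0 0; 0.004 0 0.02 0 0 0; 0.004 0 0.03 0 0 0; 0.004 0 0.04 0 0 0; 0.004 0 0.05 0 0 0; 0.004 0 0.06 0 0 0; 0.004 0 0.07 0 0 0; 0.004 0 0.08 0 0 0; 0.004 0 0.086 0 0 0; 0.004 0 0.086 0 0 0"}}

```text
time_s: 12.85
position: [0.4385, -0.2109, 0.0529]
eef_rot: [-2.222, -2.22, 0.0]
ft_force: [0.1, 0.3, -3.3]
width: 0.0263
```

{"method": "jog_arm", "body": {"rows": "0 0 0.003 0 0 0; 0 0 0.006 0 0 0; 0 0 0.009 0 0 0; 0 0 0.011 0 0 0; 0 0 0.011 0 0 0; 0 0 0.011 0 0 0; 0 0 0.011 0 0 0; 0 0 0.011 0 0 0; 0 0 0.011 0 0 0; 0 0 0.011 0 0 0"}}

```text
time_s: 14.1
position: [0.4387, -0.2109, 0.0512]
eef_rot: [2.222, 2.22, 0.0]
ft_force: [-3.5, 3.9, 20.8]
width: 0.0256
```

{"method": "jog_arm", "body": {"rows": "0 0 0 0 0 0; 0 0 0 0 0 0; 0 0 0 0 0 0; 0 0 -0.05 0 0 0; 0 0 -0.15 0 0 0; 0 0 -0.3 0 0 0; 0 0 -0.42 0 0 0; 0.2 0 -0.42 0 0 0; 0.4 0 -0.42 0 0 0; 0.5 0 -0.42 0 0 0", "jaw": 50}}

```text
time_s: 15.35
position: [0.4382, -0.0839, 0.1561]
eef_rot: [2.221, 2.221, 0.0]
ft_force: [-0.3, -0.4, 0.3]
width: 0.0498
```

```bash
python3 - <<'E'
from meas import *
im=cv2.imread("pics/scene1.png");hs=cv2.cvtColor(im,cv2.COLOR_BGR2HSV)
print(hs[300,285:335:3])
for n in("top","scene"):
    im=cv2.imread(f"pics/{n}1.png");hs=cv2.cvtColor(im,cv2.COLOR_BGR2HSV)
    m=cv2.inRange(hs,(0,0,150),(35,90,255))
    z=.009;uv=proj(n,(.4375,-.046,z))[0];d=np.linalg.norm(ray(n,[uv,uv+[1,0]],z)[1]-ray(n,[uv],z)[0])
    c,a=cen(m,uv,int(.034/d));print(n,c,a,ray(n,[c],z)[0,:2].round(4))
im=np.ascontiguousarray(camera("scene")[:,:,::-1]);cv2.imwrite("pics/k.png",cv2.resize(im[270:430,250:470],None,fx=3.4,fy=3.4))
E
```

```text
[[ 41  51 171]
 [ 43  50 172]
 [ 43  52 172]
 [ 19  48 239]
 [ 20  35 248]
 [ 21  31 250]
 [ 22  29 254]
 [ 17  58 208]
 [ 16  59 189]
 [ 18  54 224]
 [ 21  35 247]
 [ 22  33 245]
 [ 20  32 248]
 [ 19  51 230]
 [ 45  54 174]
 [ 44  51 174]
 [ 44  54 175]]
top (344.542654028436, 298.9265402843602) 422.0 [ 0.4365 -0.0462]
scene (310.3594994311718, 299.01592718998864) 879.0 [ 0.44   -0.0474]
```

View pics/k.png

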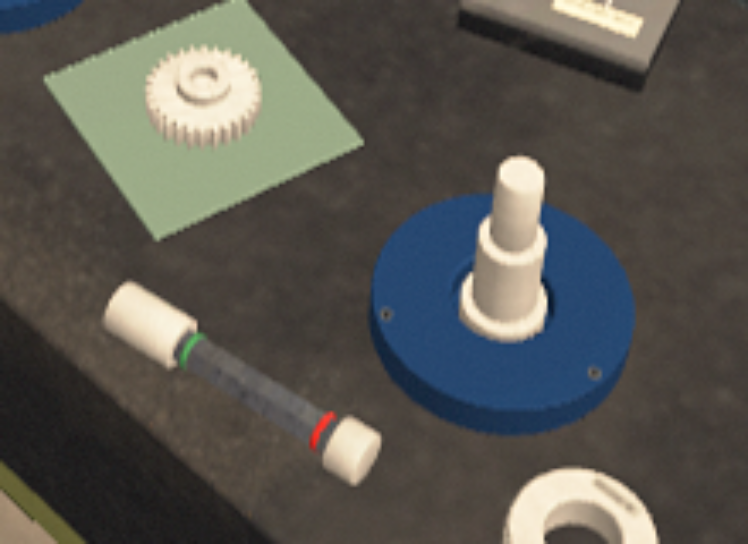

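{"method": "jog_arm", "body": {"rows": "0.08 -0.01 0.05 0 0 0; 0.148 -0.026 0.15 0 0 0; 0.148 -0.026 0.25 0 0 0; 0.148 -0.026 0.33 0 0 0; 0.148 -0.026 0.4 0 0 0; 0.148 -0.026 0.44 0 0 0; 0.148 -0.026 0.46 0 0 0; 0.148 -0.026 0.475 0 0 0; 0.148 -0.026 0.479 0 0 0; 0.148 -0.026 0.479 0 0 0", "jaw": 42, "grip_force": 40}}

```text
time_s: 16.65
position: [0.4323, -0.0489, 0.0358]
eef_rot: [2.222, 2.22, 0.0]
ft_force: [0.0, 0.1, 0.3]
width: 0.042
```

{"method": "jog_arm", "body": {"rows": "0 0 0 0 0 0; 0 0 0 0 0 0; 0 0 0 0 0 0; 0 0 0 0 0 0; 0 0 -0.03 0 0 0; 0 0 -0.15 0 0 0; 0.1 0.15 -0.16 0 0 0; 0.2 0.35 -0.16 0 0 0; 0.28 0.55 -0.16 0 0 0; 0.28 0.644 -0.16 0 0 0", "jaw": 10}}

```text
time_s: 17.9
position: [0.5958, 0.0225, 0.0762]
eef_rot: [2.22, 2.221, 0.002]
ft_force: [-0.0, -0.0, -1.9]
width: 0.0211
```

```bash
python3 - <<'E'
from meas import *
print(get_obs()["position"])
im=np.ascontiguousarray(camera("scene")[:,:,::-1]);cv2.imwrite("pics/scene4.png",im);cv2.imwrite("pics/l.png",cv2.resize(im[150:290,270:450],None,fx=4,fy=4,interpolation=cv2.INTER_CUBIC))
E
```

```text
[0.59577393 0.02251539 0.07618366]
```

View pics/l.png

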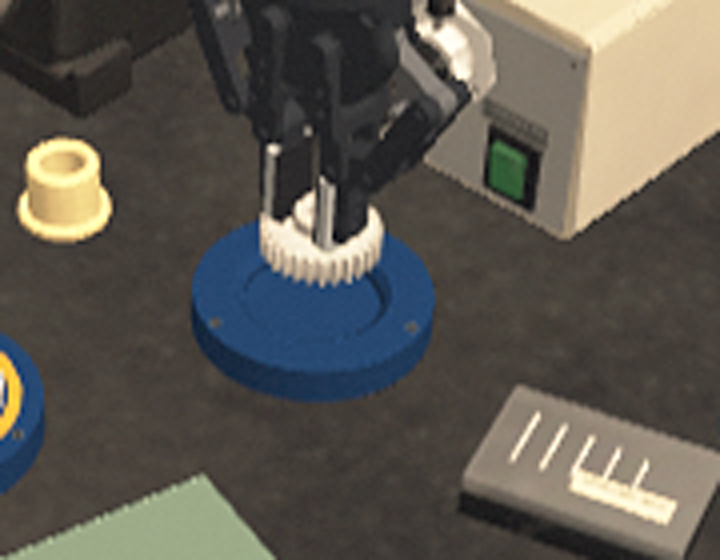

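{"method": "jog_arm", "body": {"rows": "0.002 -0.01 0 0 0 0; 0.002 -0.01 0.02 0 0 0; 0.002 -0.01 0.04 0 0 0; 0.002 -0.01 0.06 0 0 0; 0.002 -0.01 0.08 0 0 0; 0.002 -0.01 0.095 0 0 0; 0.002 -0.01 0.105 0 0 0; 0.002 -0.01 0.115 0 0 0; 0.002 -0.01 0.12 0 0 0; 0.002 -0.01 0.12 0 0 0"}}

```text
time_s: 19.2
position: [0.5918, 0.0216, 0.0461]
eef_rot: [2.221, 2.219, 0.002]
ft_force: [2.3, 2.7, 5.3]
width: 0.021
```

{"method": "jog_arm", "body": {"rows": "0.006 0.006 0 0 0 0; 0.007 0.007 0 0 0 0; 0.007 0.007 0.003 0 0 0; 0.007 0.007 0.006 0 0 0; 0.007 0.007 0.009 0 0 0; 0.007 0.007 0.012 0 0 0; 0.007 0.007 0.012 0 0 0; 0.007 0.007 0.012 0 0 0; 0.007 0.007 0.012 0 0 0; 0.007 0.007 0.012 0 0 0"}}

```text
time_s: 20.45
position: [0.5925, 0.0232, 0.043]
eef_rot: [2.222, 2.22, -0.0]
ft_force: [-2.8, 0.1, 8.9]
width: 0.0208
```

{"method": "jog_arm", "body": {"rows": "0 0 0 0 0 0; 0 0 0 0 0 0; 0 0 0 0 0 0; 0 -0.005 -0.05 0 0 0; 0 -0.02 -0.15 0 0 0; 0 -0.1 -0.3 0 0 0; 0.1 -0.25 -0.4 0 0 0; 0.2 -0.45 -0.4 0 0 0; 0.27 -0.621 -0.4 0 0 0; 0.27 -0.621 -0.4 0 0 0", "jaw": 50}}

```text
time_s: 21.7
position: [0.4341, 0.0917, 0.1433]
eef_rot: [-2.22, -2.221, 0.002]
ft_force: [0.8, -1.1, -0.9]
width: 0.0499
```

```bash
python3 - <<'E'
from meas import *
im=np.ascontiguousarray(camera("scene")[:,:,::-1]);cv2.imwrite("pics/m.png",cv2.resize(im[150:310,180:420],None,fx=3.3,fy=3.3,interpolation=cv2.INTER_CUBIC))
E
```

```text
(no output)
```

View pics/m.png

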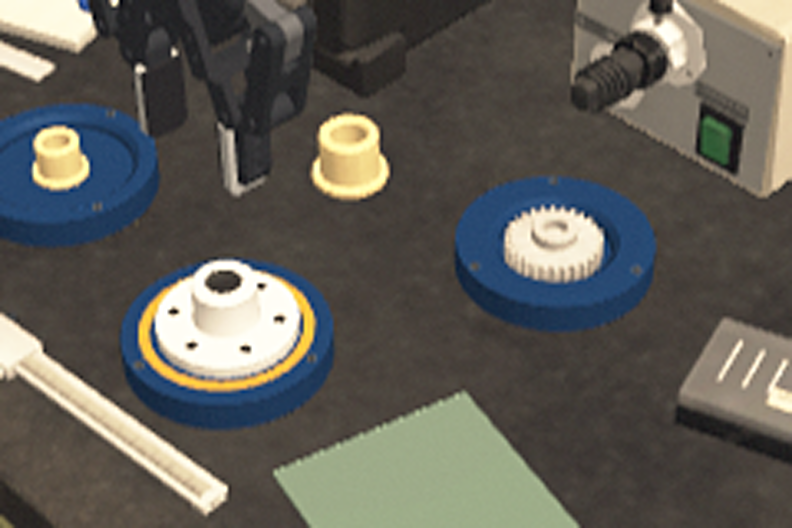

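{"method": "jog_arm", "body": {"rows": "0 0 0.08 0 0 0; 0 0 0.16 0 0 0; 0 0 0.24 0 0 0; 0 0 0.3 0 0 0; 0 0 0.34 0 0 0; 0 0 0.36 0 0 0; 0 0 0.37 0 0 0; 0 0 0.38 0 0 0; 0 0 0.38 0 0 0; 0 0 0.38 0 0 0", "grip_force": 60}}

```text
time_s: 23.0
position: [0.4374, 0.0909, 0.0477]
eef_rot: [2.222, 2.22, 0.0]
ft_force: [0.1, 0.2, 0.4]
width: 0.0497
```

{"method": "jog_arm", "body": {"rows": "0 0 0 0 0 0; 0 0 0 0 0 0; 0 0 0 0 0 0; 0 0 0 0 0 0; 0 0 0 0 0 0; 0 0 -0.02 0 0 0; 0 0 -0.05 0 0 0; 0 0 -0.1 0 0 0; 0 0 -0.1 0 0 0; 0 0 -0.1 0 0 0", "jaw": 15}}

```text
time_s: 24.25
position: [0.4374, 0.0909, 0.0726]
eef_rot: [2.222, 2.22, 0.0]
ft_force: [0.1, -0.9, -3.6]
width: 0.0298
```

{"method": "jog_arm", "body": {"rows": "-0.12 0 -0.02 0 0 0; -0.3 0 -0.02 0 0 0; -0.45 0 -0.02 0 0 0; -0.548 0 0 0 0 0; -0.548 0 0.05 0 0 0; -0.548 0 0.1 0 0 0; -0.548 0 0.13 0 0 0; -0.548 0 0.145 0 0 0; -0.548 0 0.153 0 0 0; -0.548 0 0.157 0 0 0"}}

```text
time_s: 25.5
position: [0.4373, -0.046, 0.0333]
eef_rot: [2.222, 2.221, 0.0]
ft_force: [0.4, 0.2, -2.6]
width: 0.0296
```

{"method": "jog_arm", "body": {"rows": "0 0 0 0 0 0; 0 0 0 0 0 0; 0 0 0 0 0 0; 0 0 -0.05 0 0 0; 0 0 -0.15 0 0 0; 0 0 -0.3 0 0 0; 0.2 0 -0.5 0 0 0; 0.5 0 -0.5 0 0 0; 0.7 0 -0.5 0 0 0; 0.9 0 -0.5 0 0 0", "jaw": 50}}

```text
time_s: 26.75
position: [0.4372, 0.181, 0.1596]
eef_rot: [2.222, 2.22, 0.002]
ft_force: [1.2, -0.4, 0.3]
width: 0.05
```

```bash
python3 - <<'E'
from meas import *
im=np.ascontiguousarray(camera("scene")[:,:,::-1]);cv2.imwrite("pics/scene5.png",im)
b=cv2.resize(im[215:285,200:300],None,fx=7.5,fy=7.5,interpolation=cv2.INTER_CUBIC);cv2.imwrite("pics/n.png",b)
uv=proj("scene",(.436,.09,.009))[0];c,a=cen(blue(im),uv,38);print(uv,c,a,ray("scene",[c],.009))
hs=cv2.cvtColor(im,cv2.COLOR_BGR2HSV)
m=cv2.inRange(hs,(15,110,120),(30,255,255));c,a=cen(m,uv,38,k=0);print("ring",c,a,ray("scene",[c],.018))
E
```

```text
[248.76636562 255.28740348] (249.4237601776462, 254.8279052553664) 2702.0 [[0.43745205 0.09007528 0.009     ]]
ring (248.09712460063898, 249.44153354632587) 1565.0 [[0.4384156 0.0935558 0.018    ]]
```

View pics/n.png

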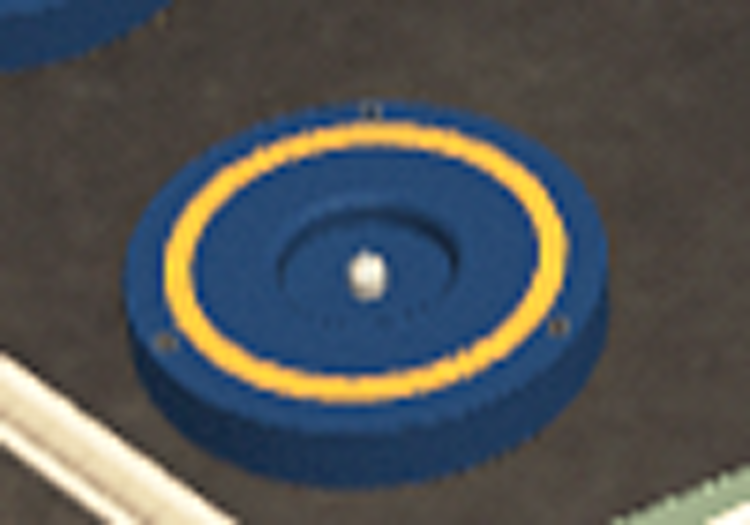

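```bash
python3 - <<'E'
from meas import *
print(ray("scene",[(248.8,250)],.018),ray("scene",[(249.07,251.8)],.0138))
E
```

```text
[[0.43836623 0.09174907 0.018     ]] [[0.43861436 0.09181953 0.0138    ]]
```

{"method": "jog_arm", "body": {"rows": "0.1 0.02 0.05 0 0 0; 0.25 0.06 0.15 0 0 0; 0.297 0.084 0.25 0 0 0; 0.297 0.084 0.33 0 0 0; 0.297 0.084 0.4 0 0 0; 0.297 0.084 0.44 0 0 0; 0.297 0.084 0.46 0 0 0; 0.297 0.084 0.475 0 0 0; 0.297 0.084 0.482 0 0 0; 0.297 0.084 0.482 0 0 0", "jaw": 42}}

```text
time_s: 28.05
position: [0.4586, 0.2531, 0.038]
eef_rot: [2.222, 2.22, 0.0]
ft_force: [-0.9, 0.1, -0.3]
width: 0.0417
```

{"method": "jog_arm", "body": {"rows": "0 0 0 0 0 0; 0 0 0 0 0 0; 0 0 0 0 0 0; 0 0 0 0 0 0; 0 0 0 0 0 0; 0 0 0 0 0 0; 0 0 -0.02 0 0 0; 0 0 -0.06 0 0 0; 0 0 -0.12 0 0 0; 0 0 -0.12 0 0 0", "jaw": 10, "grip_force": 30}}

```text
time_s: 29.3
position: [0.4593, 0.2534, 0.0692]
eef_rot: [2.222, 2.22, 0.004]
ft_force: [-0.7, -0.4, -1.1]
width: 0.0206
```

```bash
python3 - <<'E'
from meas import *
o=get_obs();p=o["position"];print(p,o["width"])
im=np.ascontiguousarray(camera("scene")[:,:,::-1]);cv2.imwrite("pics/scene6.png",im)
dz=p[2]-.038
uv=proj("scene",(.458,.255,.021+dz))[0];c,a=cen(yel(im),uv,22);print(uv,c,a,ray("scene",[c],.021+dz))
x,y=int(uv[0]),int(uv[1]);cv2.imwrite("pics/o.png",cv2.resize(im[y-40:y+40,x-50:x+50],None,fx=6,fy=6,interpolation=cv2.INTER_CUBIC))
E
```

```text
[0.45927475 0.25338605 0.06924774] 0.02064799974460728
[195.22907676 184.63400635] (197.47120418848166, 188.22513089005236) 191.0 [[0.4545545  0.24385024 0.05224774]]
```

View pics/o.png

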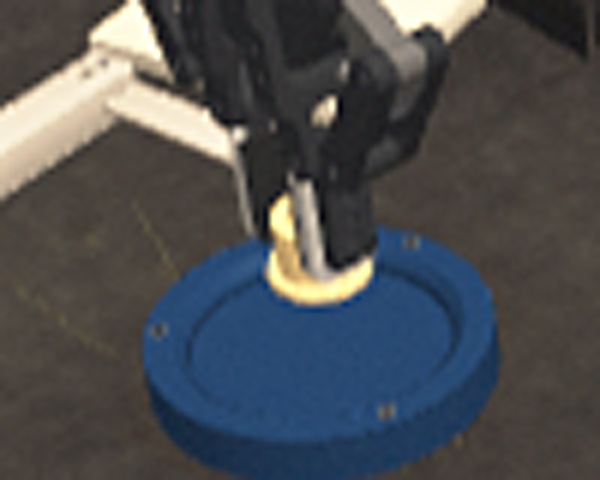

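```bash
python3 - <<'E'
from h import *
e=np.array(camera_model("scene")["eye"])
im=cv2.imread("pics/scene6.png");hs=cv2.cvtColor(im,cv2.COLOR_BGR2HSV)
m=cv2.inRange(hs,(12,50,110),(32,255,255))
for y in range(183,198):
    r=np.where(m[y,180:225])[0]; print(y,(r.min()+180,r.max()+180) if len(r) else None)
for uv in((198.4,194.8),(198.4,194.3)):
    p=ray("scene",[uv],.0412)[0];d=p[:2]-e[:2];print(p[:2]+.0155*d/np.linalg.norm(d))
E
```

```text
183 (np.int64(191), np.int64(194))
184 (np.int64(191), np.int64(194))
185 (np.int64(191), np.int64(194))
186 (np.int64(190), np.int64(194))
187 (np.int64(190), np.int64(206))
188 (np.int64(190), np.int64(206))
189 (np.int64(189), np.int64(206))
190 (np.int64(190), np.int64(206))
191 (np.int64(190), np.int64(205))
192 (np.int64(191), np.int64(204))
193 (np.int64(193), np.int64(202))
194 (np.int64(195), np.int64(199))
195 None
196 None
197 None
[0.46015808 0.25353978]
[0.4610122  0.25468945]
```

{"method": "jog_arm", "body": {"rows": "-0.1 -0.02 0 0 0 0; -0.25 -0.04 0 0 0 0; -0.4 -0.06 0 0 0 0; -0.55 -0.086 0 0 0 0; -0.63 -0.086 0.02 0 0 0; -0.648 -0.086 0.04 0 0 0; -0.648 -0.086 0.055 0 0 0; -0.648 -0.086 0.055 0 0 0; -0.648 -0.086 0.055 0 0 0; -0.648 -0.086 0.055 0 0 0"}}

```text
time_s: 30.6
position: [0.4369, 0.0915, 0.0541]
eef_rot: [2.222, 2.221, 0.0]
ft_force: [0.1, 0.2, -0.7]
width: 0.0207
```

```bash
python3 - <<'E'
from h import *
o=get_obs();p=o["position"];print(p)
e=np.array(camera_model("scene")["eye"])
im=np.ascontiguousarray(camera("scene")[:,:,::-1]);hs=cv2.cvtColor(im,cv2.COLOR_BGR2HSV);cv2.imwrite("pics/scene7.png",im)
m=cv2.inRange(hs,(12,50,110),(32,255,255))
for y in range(238,256):
    r=np.where(m[y,236:262])[0]; print(y,(r.min()+236,r.max()+236) if len(r) else None)
cv2.imwrite("pics/p.png",cv2.resize(im[205:285,200:300],None,fx=7,fy=7,interpolation=cv2.INTER_CUBIC))
E
```

```text
[0.43691529 0.09146799 0.05413475]
238 (np.int64(241), np.int64(245))
239 (np.int64(241), np.int64(245))
240 (np.int64(241), np.int64(246))
241 (np.int64(241), np.int64(246))
242 (np.int64(240), np.int64(246))
243 (np.int64(240), np.int64(246))
244 (np.int64(240), np.int64(246))
245 (np.int64(239), np.int64(258))
246 (np.int64(240), np.int64(258))
247 (np.int64(240), np.int64(258))
248 (np.int64(240), np.int64(257))
249 (np.int64(241), np.int64(256))
250 (np.int64(242), np.int64(255))
251 (np.int64(244), np.int64(253))
252 (np.int64(246), np.int64(250))
253 None
254 None
255 None
```

View pics/p.png

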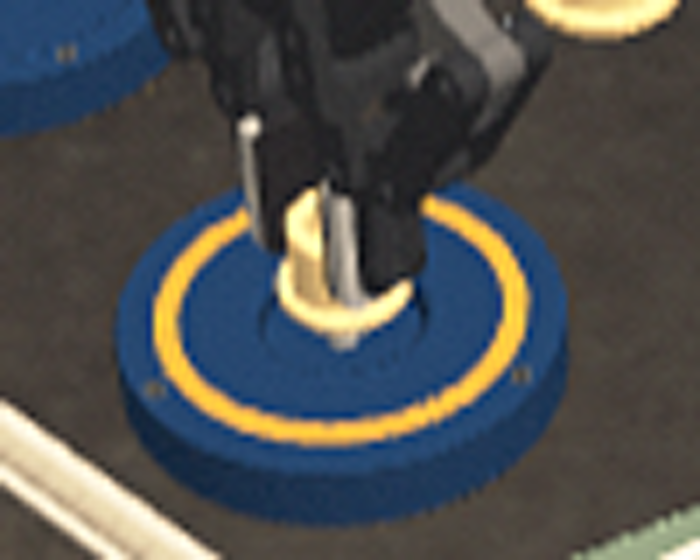

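```bash
python3 - <<'E'
from h import *
e=np.array(camera_model("scene")["eye"])
p=ray("scene",[(249,252.7)],.0261)[0];d=p[:2]-e[:2];print(p[:2]+.0155*d/np.linalg.norm(d))
E
```

```text
[0.438575   0.09218477]
```

{"method": "jog_arm", "body": {"rows": "0 0 0.01 0 0 0; 0 0 0.02 0 0 0; 0 0 0.03 0 0 0; 0 0 0.036 0 0 0; 0 0 0.042 0 0 0; 0 0 0.048 0 0 0; 0 0 0.053 0 0 0; 0 0 0.057 0 0 0; 0 0 0.057 0 0 0; 0 0 0.057 0 0 0"}}

```text
time_s: 31.9
position: [0.4369, 0.0911, 0.0398]
eef_rot: [-2.223, -2.22, 0.0]
ft_force: [-0.2, 0.4, -0.8]
width: 0.0208
```

{"method": "jog_arm", "body": {"rows": "0 0 0.002 0 0 0; 0 0 0.004 0 0 0; 0 0 0.006 0 0 0; 0 0 0.008 0 0 0; 0 0 0.009 0 0 0; 0 0 0.009 0 0 0; 0 0 0.009 0 0 0; 0 0 0.009 0 0 0; 0 0 0.009 0 0 0; 0 0 0.009 0 0 0"}}

```text
time_s: 33.15
position: [0.437, 0.0911, 0.0378]
eef_rot: [2.222, 2.22, 0.001]
ft_force: [-1.0, 0.6, 9.7]
width: 0.021
```

{"method": "jog_arm", "body": {"rows": "0 0 0 0 0 0; 0 0 0 0 0 0; 0 0 0 0 0 0; 0 0 -0.05 0 0 0; 0 0 -0.15 0 0 0; 0 0 -0.3 0 0 0; -0.2 0 -0.36 0 0 0; -0.4 0 -0.36 0 0 0; -0.549 0 -0.36 0 0 0; -0.549 0 -0.36 0 0 0", "jaw": 50, "grip_force": 60}}

```text
time_s: 34.4
position: [0.4369, -0.0482, 0.1283]
eef_rot: [2.225, 2.216, 0.001]
ft_force: [-0.3, 1.4, -0.3]
width: 0.05
```

{"method": "jog_arm", "body": {"rows": "0 0 0.1 0 0 0; 0 0 0.2 0 0 0; 0 0 0.27 0 0 0; 0 0 0.32 0 0 0; 0 0 0.35 0 0 0; 0 0 0.365 0 0 0; 0 0 0.372 0 0 0; 0 0 0.377 0 0 0; 0 0 0.377 0 0 0; 0 0 0.377 0 0 0"}}

```text
time_s: 35.65
position: [0.4368, -0.0462, 0.0334]
eef_rot: [2.222, 2.22, 0.0]
ft_force: [1.2, 0.4, 0.2]
width: 0.0495
```

{"method": "jog_arm", "body": {"rows": "0 0 0 0 0 0; 0 0 0 0 0 0; 0 0 0 0 0 0; 0 0 0 0 0 0; 0 0 0 0 0 0; 0 0 -0.02 0 0 0; 0 0 -0.08 0 0 0; 0 0 -0.16 0 0 0; 0 0 -0.24 0 0 0; 0 0 -0.24 0 0 0", "jaw": 15}}

```text
time_s: 36.9
position: [0.4373, -0.0463, 0.0942]
eef_rot: [2.221, 2.219, 0.002]
ft_force: [0.0, -0.2, -2.7]
width: 0.0301
```

{"method": "jog_arm", "body": {"rows": "0.12 0 0 0 0 0; 0.3 0.02 0 0 0 0; 0.5 0.04 0 0 0 0; 0.7 0.06 0 0 0 0; 0.85 0.084 0 0 0 0; 0.95 0.084 0 0 0 0; 0.98 0.084 0 0 0 0; 0.98 0.084 0 0 0 0; 0.98 0.084 0 0 0 0; 0.98 0.084 0 0 0 0"}}

```text
time_s: 38.15
position: [0.458, 0.1981, 0.0932]
eef_rot: [-2.224, -2.219, 0.0]
ft_force: [-0.7, -0.2, -2.6]
width: 0.0302
```

{"method": "jog_arm", "body": {"rows": "0.08 0 0 0 0 0; 0.15 0 0 0 0 0; 0.2 0 0.02 0 0 0; 0.23 0 0.06 0 0 0; 0.23 0 0.1 0 0 0; 0.23 0 0.12 0 0 0; 0.23 0 0.12 0 0 0; 0.23 0 0.12 0 0 0; 0.23 0 0.12 0 0 0; 0.23 0 0.12 0 0 0"}}

```text
time_s: 39.4
position: [0.4582, 0.2563, 0.0635]
eef_rot: [2.222, 2.22, 0.001]
ft_force: [0.4, 1.1, -2.3]
width: 0.0301
```

```bash
python3 - <<'E'
from meas import *
p=get_obs()["position"];print(p)
zb=p[2]-.0304
for n in("scene","top"):
    im=np.ascontiguousarray(camera(n)[:,:,::-1]);cv2.imwrite(f"pics/{n}8.png",im)
e=np.array(camera_model("scene")["eye"]);im=cv2.imread("pics/scene8.png");g=white(im)
uv=proj("scene",(p[0],p[1],zb))[0];u,v=int(uv[0]),int(uv[1]);print(uv,zb)
for y in range(v-6,v+22,2):
    r=np.where(g[y,u-32:u+32])[0];print(y,(r.min()+u-32,r.max()+u-32) if len(r) else None)
E
```

```text
[0.45816505 0.25634601 0.0634988 ]
[196.26607097 193.00469422] 0.03309879766714391
187 (np.int64(177), np.int64(216))
189 (np.int64(177), np.int64(216))
191 (np.int64(176), np.int64(216))
193 (np.int64(177), np.int64(216))
195 (np.int64(177), np.int64(215))
197 (np.int64(178), np.int64(214))
199 (np.int64(179), np.int64(212))
201 (np.int64(181), np.int64(209))
203 (np.int64(185), np.int64(204))
205 None
207 None
209 None
211 None
213 None
```

{"method": "jog_arm", "body": {"rows": "0 0 0.01 0 0 0; 0 0 0.02 0 0 0; 0 0 0.035 0 0 0; 0 0 0.05 0 0 0; 0 0 0.06 0 0 0; 0 0 0.07 0 0 0; 0 0 0.076 0 0 0; 0 0 0.08 0 0 0; 0 0 0.08 0 0 0; 0 0 0.08 0 0 0"}}

```text
time_s: 40.75
position: [0.4581, 0.2564, 0.0433]
eef_rot: [2.223, 2.22, 0.0]
ft_force: [0.4, -0.2, -2.5]
width: 0.0299
```

{"method": "jog_arm", "body": {"rows": "0 0 0.003 0 0 0; 0 0 0.006 0 0 0; 0 0 0.009 0 0 0; 0 0 0.011 0 0 0; 0 0 0.013 0 0 0; 0 0 0.013 0 0 0; 0 0 0.013 0 0 0; 0 0 0.013 0 0 0; 0 0 0.013 0 0 0; 0 0 0.013 0 0 0"}}

```text
time_s: 42.0
position: [0.4581, 0.2563, 0.0407]
eef_rot: [2.222, 2.22, 0.001]
ft_force: [-3.7, -1.1, 14.2]
width: 0.0299
```

{"method": "jog_arm", "body": {"rows": "0 0 0 0 0 0; 0 0 0 0 0 0; 0 0 0 0 0 0; 0 0 -0.05 0 0 0; 0 0 -0.15 0 0 0; 0 0 -0.3 0 0 0; 0 0 -0.5 0 0 0; 0.1 0 -0.7 0 0 0; 0.3 0 -0.8 0 0 0; 0.5 0 -0.8 0 0 0", "jaw": 60}}

```text
time_s: 43.25
position: [0.4589, 0.3831, 0.2437]
eef_rot: [2.223, 2.219, 0.008]
ft_force: [0.3, 0.4, -0.1]
width: 0.0602
```

```bash
python3 - <<'E'
from meas import *
im=np.ascontiguousarray(camera("scene")[:,:,::-1]);cv2.imwrite("pics/scene9.png",im)
a=[cv2.resize(im[y-38:y+37,x-50:x+50],None,fx=4,fy=4,interpolation=cv2.INTER_CUBIC) for x,y in((198,200),(348,215),(249,250),(398,350))]
cv2.imwrite("pics/q.png",np.vstack([np.hstack(a[:2]),np.hstack(a[2:])]))
# height check: collar/hub tops, expected vs raised by 4 mm
for k,P in dict(flangetop=(.4587,.2564,.041),bushtop=(.437,.0915,.032),geartop=(.599,.023,.030),shafttop=(.440,-.211,.093)).items(): print(k,proj("scene",P)[0].round(1),proj("scene",(P[0],P[1],P[2]+.004))[0].round(1))
E
```

```text
flangetop [195.9 189.3] [195.6 187.5]
bushtop [247.6 244.1] [247.5 242.2]
geartop [347.8 218.7] [347.9 216.8]
shafttop [402.5 323. ] [402.8 321. ]
```

View pics/q.png

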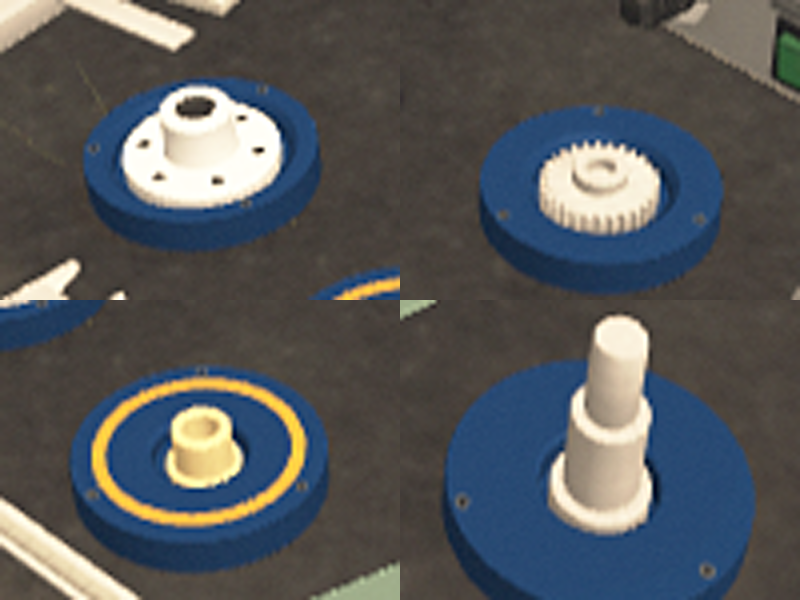

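```bash
python3 -c "
from rig import r,get_obs
print(r.job_done(),get_obs()['time_s'])"
```

```text
the job is handed in; nothing more can be done
the job is handed in; nothing more can be done
```

All four parts are upright in their own nests, and I handed the job in at about 43 s of the 115 s allowed. No verdict was reported.

**Order of moves:** I parked the gear on the mat, moved the shaft to its nest, then put the gear in its own. I then parked the flange, moved the bushing to its nest, and put the flange in its own. I used the smaller bushing, the one standing in the flange's nest. The gripper never went near the stylus box.

**Seating:** Each part was lowered until the wrist felt the floor (about 9–21 N). The underside heights worked out from the tool position at contact were:

| Part | Underside (mm) | Pocket floor (mm) |
|---|---|---|
| Flange | 10.3 | 10 |
| Gear | 10.2 | 10 |
| Bushing | 9.8 | 10 |
| Shaft | about 6 | 6 |

The last close-up shows all four standing level in the right nests with the gripper clear.

**Checks that disagreed:**
- **Cameras:** the two cameras differed by 2–3 mm, so I used their average and checked close up for most placements.
- **Gripper width:** it read 2–3 mm less than the true part diameters.
- **Shaft height:** the height read at pick-up was still settling. With that first reading the shaft would sit at 7.2 mm. I used the settled reading, which gives about 6 mm.
- **Gear:** it touched the pocket edge lightly (about 6 N) on the way in. I moved it about 1.5 mm and it went home.
- **Flange boss in the last picture:** it appeared about 1.5 pixels higher than predicted. That could be height or a small position error, so I relied on the contact height.

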